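# Right the upside-down tin onto the rubber board

## Task

The square steel tin stands upside down on the slick counter beside the rubber chopping board. Without picking it up, tip it a quarter turn at a time: over the board's edge so that it comes to rest lying on its side on the board, then once more so that it stands on the board with its round lid up; then slide it until one side is flat against the raised steel bar at the board's far end, braced for prying the lid off. Leave it standing there wholly on the board, let go, and do not shift any of the other things.

Things in the scene. Friction and masses are not known exactly. Their poses are not given: they have to be found in the camera images.
- tin: closed square tin, 100 x 100 mm in section, 120 mm tall, too wide to grip, 0.4 to 0.8 kg, evenly filled; metal ends, cream band round the sides. Origin at its middle. Its z axis points from lid end to base end (square seam): up at the start, with the lid hidden underneath; x, y square to its sides. It starts 15 to 60 mm clear of the board's -y or +y edge (varies), up to 0.3 rad out of square with it
- tin_lid (a point): centre of the tin's lid face (round press-in lid, 84 mm across, 1 mm proud, in a 100 mm square end), 60 mm from the tin's origin along its -z. The tin slides easily on the steel counter (friction about 0.3) until the board's edge stops it, and may slip back and lean on that edge; on the rubber board (friction 0.9 to 1.2) a push near its top tips it and only a push low down slides it
- board: beige rubber chopping board fixed to the counter, 260 mm along its x, 280 mm along y, 20 mm thick, turned by up to 0.12 rad; origin at the centre of its underside, z up, x pointing away from the robot. A steel bar is fixed on top along its far (+x) edge: 25 mm wide (board x = 105 to 130 mm), 260 mm long, 30 mm high above the board
- bar_face (a point): middle of the bar's face that looks towards the robot, 15 mm above the board's top, at board x = 105 mm, y = 0; its axes are the board's. With a side flat against the bar the tin's origin is 50 mm from it along -x
- canister: round metal canister with a flat top, 90 mm diameter, 130 mm tall, origin at the centre of its underside; bystander standing on the counter on the other side of the board from the tin
- bowl: white bowl, 116 mm across, 55 mm tall; bystander beyond the bar; origin under its centre
- oil_bottle: amber bottle, 60 mm diameter, 170 mm tall; bystander beyond the bar; origin under its centre
- salt_jar: glass jar, 70 mm diameter, 90 mm tall; bystander; origin under its centre
- cup: blue mug, 72 mm diameter, 80 mm tall; bystander; origin under its centre
- spatula: spatula lying on the counter, 260 mm long; bystander; its x axis runs along it

How it is judged:
By the outcome, as a careful person would: the job done as asked, in the order asked, and still so for the second after the job is handed in, with the robot touching nothing.
It also fails if it takes over 64 s, if anything falls off the work surface, if the arm or the gripper's body presses on something with over 40 N, if the wrist force passes 120 N, or if a joint passes its speed limit or range.

## Robot

A 6-joint arm with a two-finger parallel gripper is mounted at the origin on the work surface. World frame = base frame: x ahead of the robot, y to its left, z up, the work surface at z = 0. Lengths are in mm, angles in rad, forces in N, time in s.
With the tool pointing down it reaches from about 275 to 1000 mm from the base axis. Payload 8.4 kg.
Tool frame: the origin (TCP) lies at the very end of the fingers, on their centre line; the grasp point (between the pads) lies 19 mm behind it; z points along the fingers, y is the line along which they close (so a half turn about z gives the same grasp; the last joint's range is limited). The gripper opens to 85 mm and grips with 20 to 120 N. Pads are 22 mm wide; open, the fingers measure 114 mm over their backs; the gripper's body (76 mm by 85 mm) begins 54 mm behind the grasp point. The pads swing forward as they close: fully open they stand 13 mm farther back than shut.
Start: joints at [-1.32, 0.353, 1.633, -0, 1.155, -0.002], TCP at [156.321, -605.138, 208.481] pointing down, gripper open.
Joint ranges: [-2.63, 2.63], [-0.92, 2.1], [0.06, 2.66], [-1.3, 4.44], [0, 2.69], [-3.02, 3.02]. Speed limits (rad/s): [2.22, 2.22, 2.79, 3.14, 3.14, 3.14].

## Interface

Orientations are given as [roll, pitch, yaw] about the fixed x, y, z axes, in that order (R = Rz(yaw) Ry(pitch) Rx(roll)).
In Python, from rig import r, vision gives the robot as it stands. The module is installed in compiled form; this text tells all that it offers.
- The arm moves only by the tool play_rows, never from a script. Its argument "steps" is a list of rows, each an object with "delta_pos": the shift along the tool's x, y, z in cm, a list of three; "yaw": the turn about the tool's z in rad; "jaw": the opening in per cent of the stroke, from 0 (shut) to 100 (fully open). A call has exactly 8 rows; each row is the pose to reach, as a shift and turn from the pose commanded when the call began, along the tool's axes at that moment; what a row does not reach only later rows make up. A row lasts 1/10 s, in which the tool goes at most 50 mm and 8.59 degrees, less where a joint would pass 70% of its speed; a pose out of reach is approached as far as the arm can. A call with a gripper value outside its range is refused whole. The fingers move at their own pace and stop on an object; "grip_force" is the grip in N (left out, the last holds). Time passes only in rows, so rows that repeat a pose let the fingers close, or fill a call up. It gives the time, the measured TCP pose, the force, the opening and the grip force at its end, in the units of the state.
- r.sense(): the state, without advancing time (a new reading comes with each control period).
- vision.grab_frame(name): name is "side" or "top"; returns (picture, depth): 384x512x3 uint8, red, green, blue; 384x512 float32, mm along the optical axis (not along the pixel's ray), 0 where there is no reading.
- vision.calibration(name): a dict with "mtx" (3x3 intrinsics, pixels), "k1" (the pictures are not rectified: a ray, as slopes to the right and down, at radius r is drawn at 1 + k1 r^2 times it, then the intrinsics apply), "extrinsics" (4x4, takes a point from camera to world coordinates). Camera axes: x right, y down, z forward; pixel columns grow to the right and rows downward; lengths in mm; the calibration is good to about 2 mm. A picture is of the moment at which its call begins. calibration takes no time and is no camera call.
- r.sign_off(): hands the job in; it is judged then, once.
Trained networks look in the newest picture that a camera, given by its name, has taken for a name from the list of things; names that differ only in an ending like _2 or _b are one class to them, and where a whole thing is asked for, a point or a joint stands for the part that bears it (a point fixed in the world has none). Each returns a list of dicts, best first, with "conf" (0 to 1); they miss things now and then, are a little off and sometimes report something else, mostly with a low value. They report only what shows in the picture. A call takes as long as a camera call.
- vision.cut_out(camera, thing): "region" (384x512 bool, what is visible of it) and "uv" ([column, row] in pixels, amid what is visible of it).
- vision.landmark_of(camera, thing): "uv" ([column, row] in pixels: a listed point, or the origin of a listed thing).
The state is a dict: "clock": time; "qpos": joint angles; "qvel": joint speeds; "joint_efforts": joint torques, N m; "eef_pos": TCP position; "tcp_rot": TCP orientation; "contact_force": force on the tool from outside, world axes, zero at the start; "wrist_torque": the same for the moment, N m; "opening": opening from 0.0 (shut) to 1.0 (fully open); "grasp_force": force on a finger pad.
Only numpy, scipy, OpenCV 4.12 (cv2) and the standard library are available. Lean on these libraries where they do the work, as an engineer would, in place of code of your own. Each camera call takes 0.05 s, during which the arm holds its last target. There are 200 camera calls.

## Working session

There is one attempt and no reset: what is moved stays moved. The work goes in short steps, Python scripts to look and compute and a tool call to move; the robot and the scene stay as the last step left them, time stands still between calls to the robot, and variables do not carry over. Pictures are saved under pics/ and viewed, at most 10 in all, crops included, and the job is handed in when it is done.

Besides the shell and the picture viewer there is one more tool, called after ">>>" by a JSON object that holds its "op" and its "data", one argument or row to a line. play_rows: Moves the arm, as the interface text tells. Its arguments: {"type":"object","properties":{"steps":{"type":"array"},"grip_force":{"type":"number"}},"required":["steps"]}

```bash
mkdir -p pics; cat > h.py <<'E'
import numpy as np, cv2
from rig import r, vision
def cloud(name):
    img,d=vision.grab_frame(name); return img,pts(name,d)
def pts(name,d):
    c=vision.calibration(name); K=np.array(c["mtx"]);T=np.array(c["extrinsics"])
    v,u=np.mgrid[:384,:512]
    xd=(u-K[0,2])/K[0,0]; yd=(v-K[1,2])/K[1,1]
    x,y=xd.copy(),yd.copy()
    for _ in range(8):
        s=1+c["k1"]*(x*x+y*y); x=xd/s;y=yd/s
    P=np.stack([x*d,y*d,d,np.ones_like(d)],-1)@T.T
    P=P[...,:3]; P[d<=0]=np.nan
    return P
def save(img,n): cv2.imwrite('pics/'+n,img[...,::-1])
E
cat > m.py <<'E'
from h import *
np.set_printoptions(precision=1,suppress=True)
ims=[]
for cam in("top","side"):
    img,P=cloud(cam); ims.append(img)
    print(cam,np.array(vision.calibration(cam)["extrinsics"])[:3,3])
    for t in("tin","board","canister","bowl","oil_bottle","salt_jar","cup","spatula"):
        L=vision.cut_out(cam,t)
        if not L: print(t,None);continue
        b=L[0]; Q=P[b["region"]]; Q=Q[~np.isnan(Q[:,0])]
        top=np.percentile(Q[:,2],97); q=Q[Q[:,2]>top-6]
        rect=cv2.minAreaRect(q[:,:2].astype(np.float32))
        print(t,round(b["conf"],2),np.array(b["uv"]),len(Q),"z",top,"rect",rect,"min",Q.min(0),"max",Q.max(0))
    if cam=="top":
        print(vision.landmark_of(cam,"bar_face")[:1])
save(np.hstack(ims)[:, :], 'a.png'); im=cv2.imread('pics/a.png'); cv2.imwrite('pics/a.png',cv2.resize(im,(800,300)))
E
python3 m.py
```

```text
top [ 568.9  -15.  1124.8]
tin 0.86 [318.5 226. ] 1793 z 122.06851335268728 rect ((538.4166870117188, -225.8636016845703), (98.53779602050781, 100.02688598632812), 86.53894805908203) min [ 474.8 -291.9   -3.6] max [ 594.1 -173.7  124.2]
board 0.9 [224.2 221.8] 9810 z 50.01881149139012 rect ((668.610107421875, 22.284957885742188), (25.325780868530273, 258.5073547363281), 0.24669747054576874) min [ 420.2 -120.    10.6] max [681.6 162.3  55.2]
canister 0.96 [132.  229.7] 1251 z 131.61854530154983 rect ((536.810302734375, 261.8554992675781), (79.05662536621094, 79.38002014160156), 59.07236862182617) min [485.6 216.   -2.2] max [580.  343.4 134. ]
bowl 0.68 [254.9 135.2] 1358 z 54.79104090972416 rect ((792.1212768554688, -59.532684326171875), (111.82867431640625, 110.85609436035156), 30.47435188293457) min [ 737.  -117.1   -3.9] max [848.4  -3.1  58.1]
oil_bottle 0.64 [197.4 133.5] 565 z 169.98714100758235 rect ((793.6653442382812, 82.32479095458984), (24.302949905395508, 27.654455184936523), 89.39424133300781) min [762.7  52.6   3.5] max [822.  112.6 172.4]
salt_jar 0.95 [ 94.  178.4] 65
[... 1618 characters left out ...]
8618164062), 39.05198287963867) min [764.1  47.6  -2. ] max [894.  222.8 169.7]
salt_jar 0.84 [217.4 111.6] 573 z 88.69740336565356 rect ((683.1976928710938, 370.4091491699219), (56.61616897583008, 53.50538635253906), 82.92793273925781) min [650.4 336.2  -2.7] max [720.2 398.2  91.3]
cup 0.81 [351.1 278. ] 1500 z 78.66619536671281 rect ((741.0518188476562, -330.627197265625), (68.94520568847656, 69.6556396484375), 56.58659744262695) min [ 703.7 -397.1   -3.2] max [ 795.  -266.8   81.5]
spatula 0.59 [310.2 347.8] 1504 z 12.049781803350449 rect ((539.9710083007812, -453.0818176269531), (52.81298828125, 15.017122268676758), 36.8931999206543) min [ 514.7 -469.2   -4.8] max [ 655.9 -373.    20.1]
```

View pics/a.png

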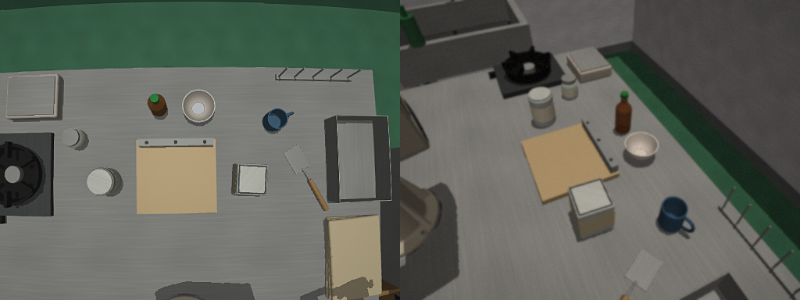

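The top view shows the tin right of the board (full-image px 318,226) and the board at (224,222), with its bar on the far side. The other things are clear of the tipping path. The board is square to world to within 0.01 rad, its near edge is at y≈-119.5, and the bar face is at x≈656.

```bash
python3 -c "
from h import *
from scipy.spatial.transform import Rotation as R
s=r.sense();print(s['eef_pos'],s['tcp_rot'],s['clock'],s['opening']);print(R.from_euler('xyz',s['tcp_rot']).as_matrix().round(3))"
```

```text
[ 156.35099849 -605.15658421  208.5186997 ] [ 3.14152389e+00 -1.46632033e-05  2.52809604e-01] 0.95 1.001904120108606
[[ 0.968  0.25   0.   ]
 [ 0.25  -0.968 -0.   ]
 [ 0.     0.    -1.   ]]
```

>>> {"op": "play_rows", "data": {
  "steps": [
    {"delta_pos":[5.5,-2.2,0],"yaw":-0.15,"jaw":60},
    {"delta_pos":[11,-4.5,0],"yaw":-0.3,"jaw":60},
    {"delta_pos":[16.5,-6.7,0],"yaw":-0.45,"jaw":60},
    {"delta_pos":[21,-8.5,0],"yaw":-0.6,"jaw":60},
    {"delta_pos":[25.5,-10.4,0],"yaw":-0.75,"jaw":60},
    {"delta_pos":[30,-12.2,0],"yaw":-0.9,"jaw":60},
    {"delta_pos":[34.5,-14,0],"yaw":-1.05,"jaw":60},
    {"delta_pos":[39,-15.8,0],"yaw":-1.2,"jaw":60}
  ]
}}

```text
clock: 1.75
eef_pos: [479.2, -365.5, 208.7]
tcp_rot: [3.141, 0.0, 1.459]
contact_force: [-0.8, -0.9, 0.8]
opening: 0.601
grasp_force: 0.0
```

>>> {"op": "play_rows", "data": {
  "steps": [
    {"delta_pos":[3,3,0],"yaw":-0.118,"jaw":60},
    {"delta_pos":[4,4.1,3],"yaw":-0.118,"jaw":60},
    {"delta_pos":[4,4.1,6],"yaw":-0.118,"jaw":60},
    {"delta_pos":[4,4.1,9],"yaw":-0.118,"jaw":60},
    {"delta_pos":[4,4.1,10.3],"yaw":-0.118,"jaw":60},
    {"delta_pos":[4,4.1,10.3],"yaw":-0.118,"jaw":60},
    {"delta_pos":[4,4.1,10.3],"yaw":-0.118,"jaw":60},
    {"delta_pos":[4,4.1,10.3],"yaw":-0.118,"jaw":60}
  ]
}}

```text
clock: 2.55
eef_pos: [524.0, -332.9, 107.2]
tcp_rot: [3.139, 0.001, 1.57]
contact_force: [0.5, -0.5, -0.0]
opening: 0.598
grasp_force: 0.0
```

>>> {"op": "play_rows", "data": {
  "steps": [
    {"delta_pos":[1.5,1.5,1.2],"yaw":0,"jaw":60},
    {"delta_pos":[3,1.5,1.2],"yaw":0,"jaw":60},
    {"delta_pos":[4.2,1.5,1.2],"yaw":0,"jaw":60},
    {"delta_pos":[5.4,1.5,1.2],"yaw":0,"jaw":60},
    {"delta_pos":[6.6,1.5,1.2],"yaw":0,"jaw":60},
    {"delta_pos":[7.8,1.5,1.2],"yaw":0,"jaw":60},
    {"delta_pos":[9,1.5,1.2],"yaw":0,"jaw":60},
    {"delta_pos":[9.6,1.5,1.2],"yaw":0,"jaw":60}
  ]
}}

```text
clock: 3.35
eef_pos: [538.4, -235.2, 94.0]
tcp_rot: [3.141, 0.001, 1.572]
contact_force: [-0.4, -3.2, 4.9]
opening: 0.603
grasp_force: 1.9
```

```bash
cat > t.py <<'E'
from h import *
import sys
np.set_printoptions(precision=1,suppress=True)
n=sys.argv[1]
ims=[]
for cam in("top","side"):
    img,P=cloud(cam); ims.append(img[100:340,120:420])
    L=vision.cut_out(cam,"tin")
    if L:
        Q=P[L[0]["region"]]; Q=Q[~np.isnan(Q[:,0])]
        top=np.percentile(Q[:,2],95); q=Q[Q[:,2]>top-6]
        print(cam,L[0]["conf"],"z",top,cv2.minAreaRect(q[:,:2].astype(np.float32)),np.percentile(Q,2,axis=0),np.percentile(Q,98,axis=0))
save(np.hstack(ims),n)
s=r.sense();print(s['eef_pos'],s['contact_force'],s['clock'])
E
python3 t.py b.png
```

```text
top 0.62 z 121.57533395581703 ((539.9650268554688, -203.9088134765625), (54.80282211303711, 100.32078552246094), 85.04696655273438) [ 493.2 -228.    17.1] [ 588.9 -174.6  122.6]
side 0.72 z 119.31555645967282 ((537.1077270507812, -231.38357543945312), (95.04605865478516, 99.77918243408203), 85.02227020263672) [ 485.3 -280.8    3.2] [ 582.2 -201.6  120.2]
[ 538.4 -235.2   94. ] [-0.2  3.6  7.9] 3.55
```

View pics/b.png

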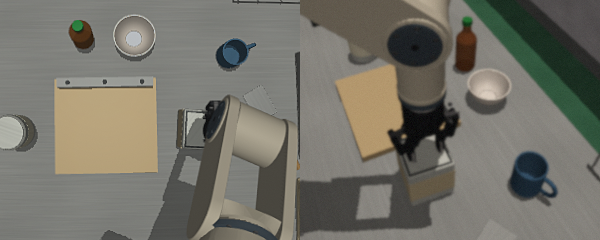

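The tin hasn't moved: the gripper is at crop px (215,120) in the top view and (425,145) in the side view, apparently above or over the tin. I need a closer look.

```bash
python3 - <<'E'
from h import *
np.set_printoptions(precision=0,suppress=True)
img,P=cloud("side")
c=img[180:330,170:320]; save(cv2.resize(c,(600,600),interpolation=cv2.INTER_CUBIC),'c.png')
g=P[180:330:10,190:300:10]
for row in g: print(' '.join('%4.0f/%4.0f/%3.0f'%tuple(p) for p in row))
E
```

```text
513/ 120/ 17  538/ 107/ 18  565/  97/ 16  501/-246/359  512/-264/371  524/-272/373  539/-275/369  557/-270/357  727/  42/ -2  753/  30/ -2  755/ -24/ 47
 502/  85/ 15  527/  72/ 16  552/  59/ 17  500/-243/334  511/-261/346  524/-271/351  539/-274/347  557/-270/335  711/   7/ -3  736/  -6/ -2  736/ -61/ 51
 490/  45/ 19  515/  35/ 18  539/  22/ 19  498/-242/310  510/-261/324  522/-272/330  538/-275/326  557/-270/311  675/ -66/ 46  719/ -39/ -2  nan/ nan/nan
 480/  14/ 16  504/   2/ 17  528/  -8/ 16  552/ -21/ 18  511/-250/287  521/-272/306  540/-267/291  558/-268/284  597/-226/218  703/ -72/ -2  728/ -82/ -3
 470/ -20/ 18  494/ -32/ 19  518/ -39/ 15  541/ -52/ 17  507/-257/270  521/-270/278  537/-273/273  558/-267/256  590/-242/210  682/-113/ 14  712/-113/ -1
 461/ -51/ 17  484/ -62/ 19  477/-228/224  493/-236/225  508/-248/232  520/-267/247  536/-273/245  571/-237/183  587/-248/187  673/-133/ -0  697/-141/ -3
 452/ -80/ 17  474/ -91/ 19  497/-100/ 17  488/-246/211  509/-238/187  523/-253/198  560/-208/119  566/-247/165  637/-148/ -3  660/-159/ -2  683/-169/ -3
 444/-108/ 18  465/-119
[... 508 characters left out ...]
  509/-276/ 99  530/-277/ 85  551/-280/ 74  574/-280/ 57  610/-260/ -2  631/-269/ -3
 413/-199/ -2  434/-207/ -3  454/-217/ -2  475/-226/ -2  486/-275/ 74  507/-276/ 59  529/-276/ 42  551/-278/ 28  574/-282/ 16  598/-283/ -1  619/-292/ -2
 406/-223/ -1  426/-232/ -1  446/-241/ -1  467/-250/ -0  485/-266/ 14  505/-275/ 13  527/-278/  1  547/-286/ -1  568/-295/ -2  587/-305/ -1  608/-313/ -3
 399/-244/ -3  419/-253/ -2  439/-263/ -1  459/-271/ -2  478/-281/ -0  498/-289/ -1  518/-298/ -2  538/-308/ -0  557/-317/ -1  577/-326/ -1  597/-334/ -2
 392/-266/ -2  412/-275/ -2  431/-284/ -2  451/-293/ -0  470/-302/ -1  490/-310/ -2  509/-319/ -1  528/-329/  2  547/-338/  1  568/-345/ -4  587/-354/ -3
```

View pics/c.png

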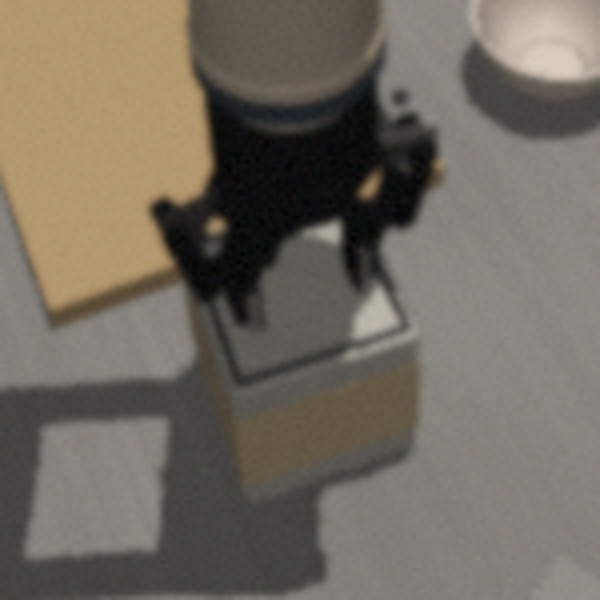

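The fingertips rode onto the tin's top: with the jaw part open they sit well behind the TCP. I'll back off, shut the jaw so the tip is exactly at the TCP, and come in lower.

>>> {"op": "play_rows", "data": {
  "steps": [
    {"delta_pos":[0,0,-3],"yaw":0,"jaw":60},
    {"delta_pos":[-2,0,-4],"yaw":0,"jaw":30},
    {"delta_pos":[-6,0,-4],"yaw":0,"jaw":0},
    {"delta_pos":[-9,0,-4],"yaw":0,"jaw":0},
    {"delta_pos":[-9.5,0,-2],"yaw":0,"jaw":0},
    {"delta_pos":[-9.5,0,0],"yaw":0,"jaw":0},
    {"delta_pos":[-9.5,0,0.5],"yaw":0,"jaw":0},
    {"delta_pos":[-9.5,0,0.5],"yaw":0,"jaw":0}
  ]
}}

```text
clock: 4.4
eef_pos: [537.3, -330.4, 87.5]
tcp_rot: [-3.14, -0.001, 1.571]
contact_force: [0.2, 0.3, 1.1]
opening: 0.003
grasp_force: 0.0
```

>>> {"op": "play_rows", "data": {
  "steps": [
    {"delta_pos":[1.5,0.1,0],"yaw":0,"jaw":0},
    {"delta_pos":[2.7,0.1,0],"yaw":0,"jaw":0},
    {"delta_pos":[3.9,0.1,0],"yaw":0,"jaw":0},
    {"delta_pos":[5.1,0.1,0],"yaw":0,"jaw":0},
    {"delta_pos":[6.3,0.1,0],"yaw":0,"jaw":0},
    {"delta_pos":[7.5,0.1,0],"yaw":0,"jaw":0},
    {"delta_pos":[8.6,0.1,0],"yaw":0,"jaw":0},
    {"delta_pos":[9.4,0.1,0],"yaw":0,"jaw":0}
  ]
}}

```text
clock: 5.2
eef_pos: [539.0, -235.9, 88.5]
tcp_rot: [-3.141, -0.0, 1.571]
contact_force: [0.9, -1.4, 0.8]
opening: 0.001
grasp_force: 0.9
```

```bash
python3 t.py d.png
```

```text
top 0.59 z 121.79825419041637 ((534.3892822265625, -175.5101318359375), (99.32818603515625, 100.13309478759766), 89.13780212402344) [ 486.4 -222.1    0.3] [ 584.2 -124.9  122.6]
side 0.69 z 118.64543585488265 ((511.6982116699219, -181.77951049804688), (100.62139892578125, 117.51455688476562), 15.32946491241455) [ 483.4 -226.3    4.9] [ 580.5 -131.   119.3]
[ 538.9 -236.8   88.3] [-0.2  0.4  0.7] 5.4
```

>>> {"op": "play_rows", "data": {
  "steps": [
    {"delta_pos":[0,-0.3,-1.2],"yaw":0,"jaw":0},
    {"delta_pos":[0.9,-0.3,-1.2],"yaw":0,"jaw":0},
    {"delta_pos":[2.5,-0.3,-2.6],"yaw":0,"jaw":0},
    {"delta_pos":[4.3,-0.3,-3.9],"yaw":0,"jaw":0},
    {"delta_pos":[6.3,-0.3,-4.9],"yaw":0,"jaw":0},
    {"delta_pos":[8.5,-0.3,-5.5],"yaw":0,"jaw":0},
    {"delta_pos":[10.7,-0.3,-5.8],"yaw":0,"jaw":0},
    {"delta_pos":[12.9,-0.3,-5.6],"yaw":0,"jaw":0}
  ]
}}

```text
clock: 6.2
eef_pos: [536.7, -105.9, 146.6]
tcp_rot: [3.139, 0.0, 1.571]
contact_force: [-0.4, 0.2, 0.6]
opening: -0.0
grasp_force: 0.0
```

```bash
python3 t.py e.png
```

```text
side 0.69 z 119.18586949974662 ((533.911865234375, -175.35540771484375), (100.30181121826172, 101.75816345214844), 0.16894066333770752) [ 483.5 -225.9    4.7] [ 581.4 -130.8  119.7]
[ 536.3 -107.   145.4] [-0.5 -0.5 -1. ] 6.4
```

View pics/e.png

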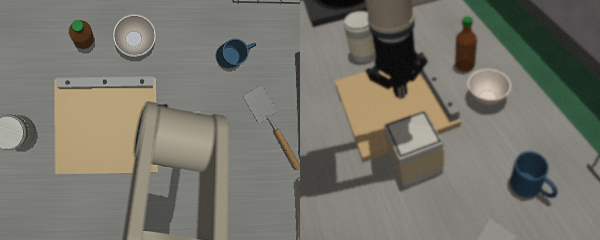

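The tin is unmoved and upright at crop (413,148), and the shut fingers passed over it: the tip at crop (403,93) looks higher than the TCP reading. I'll check the tip's true height.

```bash
python3 - <<'E'
from h import *
np.set_printoptions(precision=0,suppress=True)
img,P=cloud("side")
g=img.max(2)
m=(g<70)&(P[...,2]>100)&(abs(P[...,0]-537)<70)&(abs(P[...,1]+107)<60)
Q=P[m]; print(len(Q))
for lo in range(100,260,8):
    q=Q[(Q[:,2]>=lo)&(Q[:,2]<lo+8)]
    if len(q): print(lo,len(q),q.min(0),q.max(0))
c=vision.calibration("side");T=np.linalg.inv(np.array(c["extrinsics"]));K=np.array(c["mtx"])
for z in(145,155,165,175):
    p=(T@[536.3,-107,z,1])[:3]; a=p[:2]/p[2]; a=a*(1+c["k1"]*(a@a)); print(z,K[0,0]*a[0]+K[0,2],K[1,1]*a[1]+K[1,2])
save(cv2.resize(img[130:230,180:280],(600,600),interpolation=cv2.INTER_CUBIC),'f.png')
E
```

```text
2754
108 1 [ 489. -150.  116.] [ 489. -150.  116.]
116 39 [ 488. -167.  116.] [ 542. -130.  120.]
172 13 [ 526. -119.  173.] [ 547. -113.  180.]
180 26 [ 523. -121.  180.] [ 547. -112.  188.]
188 34 [ 523. -121.  188.] [ 548. -107.  196.]
196 29 [ 524. -121.  196.] [ 548. -107.  204.]
204 32 [ 518. -121.  204.] [ 554. -102.  212.]
212 84 [ 507. -122.  212.] [571. -99. 220.]
220 135 [ 499. -122.  220.] [573. -99. 228.]
228 95 [ 492. -126.  228.] [584. -99. 236.]
236 110 [ 487. -126.  236.] [588. -99. 244.]
244 127 [ 482. -127.  244.] [ 593. -110.  252.]
252 198 [ 476. -128.  252.] [596. -97. 260.]
145 221.64524528262814 202.54077564789725
155 221.2626589349859 199.5340983377405
165 220.87324133831734 196.4719144482168
175 220.47681506343935 193.3527275762498
```

View pics/f.png

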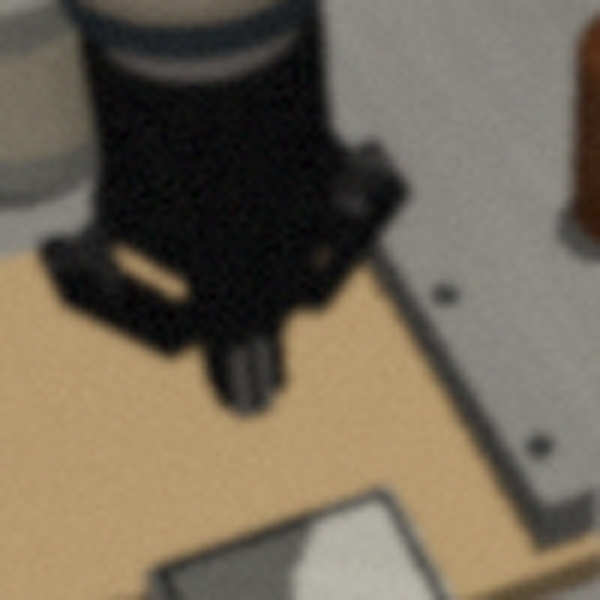

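```bash
python3 - <<'E'
from h import *
np.set_printoptions(precision=0,suppress=True)
img,P=cloud("side"); s=r.sense(); e=s['eef_pos']; print(e)
m=(P[...,2]>165)&(abs(P[...,0]-537)<80)&(abs(P[...,1]+107)<80)
Q=P[m]-e
for lo in range(20,200,10):
    q=Q[(Q[:,2]>=lo)&(Q[:,2]<lo+10)]
    if len(q)>4: print(lo,len(q),np.percentile(q,3,axis=0),np.percentile(q,97,axis=0))
E
```

```text
[ 536. -108.  145.]
20 18 [-10. -13.  23.] [11. -5. 30.]
30 43 [-13. -12.  31.] [12.  3. 40.]
40 45 [-13. -12.  41.] [12.  1. 50.]
50 39 [-13. -13.  50.] [13. -6. 59.]
60 74 [-26. -14.  60.] [26.  5. 70.]
70 185 [-32. -14.  70.] [35.  9. 79.]
80 120 [-42. -18.  80.] [43.  8. 90.]
90 154 [-50. -18.  90.] [50.  6. 99.]
100 195 [-57. -18. 100.] [ 57.  -3. 110.]
110 267 [-60. -20. 110.] [ 59.  10. 119.]
120 199 [-44. -20. 120.] [ 45.   3. 129.]
130 79 [-41. -12. 130.] [ 39.   5. 139.]
140 24 [-38. -35. 140.] [ 11.   1. 150.]
150 144 [-37. -38. 151.] [ 30.  -6. 160.]
160 161 [-37. -38. 161.] [ 27.  -5. 170.]
170 165 [-36. -38. 171.] [ 29.  -8. 180.]
180 174 [-37. -38. 180.] [ 32.  -5. 190.]
190 282 [-36. -38. 190.] [ 30.  -0. 200.]
```

>>> {"op": "play_rows", "data": {
  "steps": [
    {"delta_pos":[-3,0,0],"yaw":0,"jaw":0},
    {"delta_pos":[-7,0,0],"yaw":0,"jaw":0},
    {"delta_pos":[-11,0,0],"yaw":0,"jaw":0},
    {"delta_pos":[-14,0,0],"yaw":0,"jaw":0},
    {"delta_pos":[-15.5,0,1],"yaw":0,"jaw":0},
    {"delta_pos":[-15.5,0,4],"yaw":0,"jaw":0},
    {"delta_pos":[-15.5,0,7],"yaw":0,"jaw":0},
    {"delta_pos":[-15.5,0,7],"yaw":0,"jaw":0}
  ]
}}

```text
clock: 7.3
eef_pos: [532.8, -261.7, 70.3]
tcp_rot: [-3.135, -0.003, 1.57]
contact_force: [-0.5, 0.8, -0.6]
opening: -0.005
grasp_force: 0.0
```

>>> {"op": "play_rows", "data": {
  "steps": [
    {"delta_pos":[1.7,0,-0.4],"yaw":0,"jaw":0},
    {"delta_pos":[3.0,0,-0.4],"yaw":0,"jaw":0},
    {"delta_pos":[3.8,0,-0.5],"yaw":0,"jaw":0},
    {"delta_pos":[5.1,0,-1.8],"yaw":0,"jaw":0},
    {"delta_pos":[6.9,0,-3.1],"yaw":0,"jaw":0},
    {"delta_pos":[8.9,0,-4.2],"yaw":0,"jaw":0},
    {"delta_pos":[11.0,0,-4.8],"yaw":0,"jaw":0},
    {"delta_pos":[13.2,0,-5.0],"yaw":0,"jaw":0}
  ]
}}

```text
clock: 8.1
eef_pos: [536.6, -129.1, 126.6]
tcp_rot: [3.139, 0.0, 1.571]
contact_force: [-0.1, -0.7, -0.4]
opening: 0.006
grasp_force: 0.0
```

```bash
python3 t.py g.png
```

```text
top 0.58 z 127.5359744110498 ((559.47705078125, -80.09449768066406), (27.626176834106445, 54.77278518676758), 74.68790435791016) [487.4 -95.   79. ] [583.2 -53.3 356.1]
side 0.72 z 142.50507971365047 ((533.0206298828125, -120.63652801513672), (37.780357360839844, 99.37706756591797), 87.17227935791016) [ 483.3 -202.7   49.9] [ 581.  -102.4  145.4]
[ 536.3 -130.   125.4] [-0.5  0.  -0.4] 8.3
```

View pics/g.png

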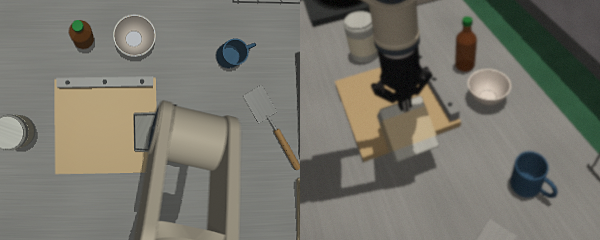

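The tin is tilted by about 45° over the board edge (crop top 146,130; side 410,128), with the finger behind it. I'll continue the arc.

>>> {"op": "play_rows", "data": {
  "steps": [
    {"delta_pos":[1.5,0,0.1],"yaw":0,"jaw":0},
    {"delta_pos":[3.2,0,0.4],"yaw":0,"jaw":0},
    {"delta_pos":[4.6,0,0.9],"yaw":0,"jaw":0},
    {"delta_pos":[5.8,0,1.4],"yaw":0,"jaw":0},
    {"delta_pos":[6.8,0,1.9],"yaw":0,"jaw":0},
    {"delta_pos":[7.6,0,2.4],"yaw":0,"jaw":0},
    {"delta_pos":[8.0,0,2.8],"yaw":0,"jaw":0},
    {"delta_pos":[8.0,0,2.8],"yaw":0,"jaw":0}
  ]
}}

```text
clock: 9.1
eef_pos: [536.4, -51.0, 97.2]
tcp_rot: [3.141, 0.001, 1.572]
contact_force: [-4.9, -0.2, 14.2]
opening: -0.002
grasp_force: 6.9
```

```bash
python3 t.py g2.png
```

```text
side 0.78 z 119.22036938026528 ((533.7882690429688, -96.19962310791016), (101.4478759765625, 120.09414672851562), 0.16765668988227844) [ 483.2 -157.    21.8] [581.2 -40.9 119.8]
[536.4 -50.9  97.2] [-3.3  1.  11.9] 9.3
```

>>> {"op": "play_rows", "data": {
  "steps": [
    {"delta_pos":[0,0,-2],"yaw":0,"jaw":0},
    {"delta_pos":[-2,-0.2,-4],"yaw":0,"jaw":0},
    {"delta_pos":[-6.5,-0.2,-4],"yaw":0,"jaw":0},
    {"delta_pos":[-11,-0.2,-4],"yaw":0,"jaw":0},
    {"delta_pos":[-14.5,-0.2,-3],"yaw":0,"jaw":0},
    {"delta_pos":[-14.5,-0.2,-1],"yaw":0,"jaw":0},
    {"delta_pos":[-14.5,-0.2,1.7],"yaw":0,"jaw":0},
    {"delta_pos":[-14.5,-0.2,1.7],"yaw":0,"jaw":0}
  ]
}}

```text
clock: 10.1
eef_pos: [531.5, -195.6, 76.3]
tcp_rot: [-3.136, -0.002, 1.57]
contact_force: [-1.0, 1.1, -0.1]
opening: 0.004
grasp_force: 0.0
```

```bash
python3 t.py g3.png
```

```text
top 0.66 z 122.0246180888417 ((533.353271484375, -93.78077697753906), (120.32707214355469, 99.7008285522461), 89.35248565673828) [ 486.1 -151.3  114.3] [582.5 -34.2 122.7]
side 0.56 z 119.0563906088721 ((499.81134033203125, -124.23347473144531), (172.78521728515625, 48.27993392944336), 88.05882263183594) [ 483.1 -157.1   20.9] [576.  -42.6 119.7]
[ 534.9 -196.1   80.6] [ 0.7  0.3 -0.8] 10.3
```

>>> {"op": "play_rows", "data": {
  "steps": [
    {"delta_pos":[1.6,0,0],"yaw":0,"jaw":0},
    {"delta_pos":[3.0,0,0],"yaw":0,"jaw":0},
    {"delta_pos":[5.1,0,-1.5],"yaw":0,"jaw":0},
    {"delta_pos":[7.0,0,-3.1],"yaw":0,"jaw":0},
    {"delta_pos":[9.2,0,-4.4],"yaw":0,"jaw":0},
    {"delta_pos":[11.6,0,-5.3],"yaw":0,"jaw":0},
    {"delta_pos":[13.6,0,-5.7],"yaw":0,"jaw":0},
    {"delta_pos":[14.6,0,-5.8],"yaw":0,"jaw":0}
  ]
}}

```text
clock: 11.1
eef_pos: [534.4, -47.6, 138.8]
tcp_rot: [3.14, -0.0, 1.573]
contact_force: [-0.5, 1.0, -0.4]
opening: -0.002
grasp_force: 0.0
```

```bash
python3 t.py g4.png
```

```text
top 0.82 z 105.94900499556883 ((555.8252563476562, 30.026731491088867), (23.597610473632812, 53.13035202026367), 89.44944763183594) [488.4  36.2  18.1] [582.5  60.5 108.1]
side 0.88 z 157.56385513921728 ((532.7009887695312, -26.102142333984375), (72.9638671875, 100.49171447753906), 88.93635559082031) [482.8 -74.2  21.9] [580.6  26.  162.9]
[533.8 -49.9 137.3] [-0.9 -0.5  0. ] 11.3
```

>>> {"op": "play_rows", "data": {
  "steps": [
    {"delta_pos":[1.2,0,-0.1],"yaw":0,"jaw":0},
    {"delta_pos":[2.6,0,0],"yaw":0,"jaw":0},
    {"delta_pos":[4.0,0,0.2],"yaw":0,"jaw":0},
    {"delta_pos":[5.2,0,0.6],"yaw":0,"jaw":0},
    {"delta_pos":[6.4,0,1.0],"yaw":0,"jaw":0},
    {"delta_pos":[7.4,0,1.5],"yaw":0,"jaw":0},
    {"delta_pos":[8.2,0,1.9],"yaw":0,"jaw":0},
    {"delta_pos":[8.2,0,1.9],"yaw":0,"jaw":0}
  ]
}}

```text
clock: 12.1
eef_pos: [533.6, 33.0, 117.7]
tcp_rot: [-3.141, -0.0, 1.572]
contact_force: [0.4, -0.3, -0.5]
opening: 0.003
grasp_force: 0.0
```

```bash
python3 t.py g5.png
```

```text
top 0.33 z 169.8650286769124 ((792.2322387695312, 82.4007568359375), (24.687013626098633, 24.772624969482422), 87.40324401855469) [763.6  53.5   7.1] [810.4 108.6 171. ]
side 0.87 z 139.46981701136332 ((532.8681640625, 24.45313835144043), (99.35335540771484, 100.10918426513672), 89.92530822753906) [482.9 -25.6  25.2] [580.3  66.7 140.3]
[534.2  31.7 118.6] [-0.5 -0.1 -0.5] 12.3
```

>>> {"op": "play_rows", "data": {
  "steps": [
    {"delta_pos":[0,0,-3],"yaw":0,"jaw":0},
    {"delta_pos":[0,-3,-5],"yaw":0.15,"jaw":0},
    {"delta_pos":[-0.3,-7,-5],"yaw":0.3,"jaw":0},
    {"delta_pos":[-0.6,-11,-5],"yaw":0.45,"jaw":30},
    {"delta_pos":[-0.6,-12.5,-5],"yaw":0.6,"jaw":75},
    {"delta_pos":[-0.6,-12.5,-3],"yaw":0.75,"jaw":75},
    {"delta_pos":[-0.6,-12.5,-1],"yaw":0.9,"jaw":75},
    {"delta_pos":[-0.6,-12.5,-1],"yaw":1.05,"jaw":75}
  ]
}}

```text
clock: 13.1
eef_pos: [407.6, 25.4, 127.0]
tcp_rot: [-3.141, 0.002, 0.514]
contact_force: [0.3, -0.2, 0.8]
opening: 0.747
grasp_force: 0.0
```

>>> {"op": "play_rows", "data": {
  "steps": [
    {"delta_pos":[0,0,0],"yaw":0.15,"jaw":75},
    {"delta_pos":[0,0,0],"yaw":0.3,"jaw":75},
    {"delta_pos":[0,0,0],"yaw":0.45,"jaw":75},
    {"delta_pos":[0,0,0],"yaw":0.52,"jaw":75},
    {"delta_pos":[0,0,0],"yaw":0.52,"jaw":75},
    {"delta_pos":[0,0,0],"yaw":0.52,"jaw":75},
    {"delta_pos":[0,0,0],"yaw":0.52,"jaw":75},
    {"delta_pos":[0,0,0],"yaw":0.52,"jaw":75}
  ]
}}

```text
clock: 13.9
eef_pos: [409.1, 25.9, 128.5]
tcp_rot: [3.142, -0.0, 0.002]
contact_force: [-0.1, -0.8, -0.2]
opening: 0.749
grasp_force: 0.0
```

```bash
python3 - <<'E'
from h import *
np.set_printoptions(precision=0,suppress=True)
img,P=cloud("side"); s=r.sense(); e=s['eef_pos']; print(e,s['tcp_rot'],s['clock'])
m=(P[...,2]>e[2]+15)&(abs(P[...,0]-e[0])<60)&(abs(P[...,1]-e[1])<85)
Q=P[m]-e
for lo in range(20,180,10):
    q=Q[(Q[:,2]>=lo)&(Q[:,2]<lo+10)]
    if len(q)<4: continue
    print(lo,len(q),np.percentile(q,3,axis=0),np.percentile(q,97,axis=0),'front x max by y-bin:',[int(np.percentile(b[:,0],97)) if len(b)>2 else None for b in[q[(q[:,1]>=k)&(q[:,1]<k+15)] for k in range(-75,75,15)]])
save(cv2.resize(img[60:300,60:360],(800,600)),'k.png')
E
```

```text
[409.  26. 129.] [ 3. -0.  0.] 13.95
20 4 [ -4. -41.  25.] [  9. -37.  29.] front x max by y-bin: [None, None, 8, None, None, None, None, None, None, None]
30 25 [-10. -47.  30.] [ 10. -38.  40.] front x max by y-bin: [None, 5, 10, None, None, None, None, None, None, None]
40 35 [-11. -47.  40.] [ 10. -37.  49.] front x max by y-bin: [None, 6, 10, None, None, None, None, None, None, None]
50 20 [ -6. -48.  50.] [  8. -39.  57.] front x max by y-bin: [None, 6, 9, None, None, None, None, None, None, None]
70 32 [-13. -65.  72.] [ 13. -36.  80.] front x max by y-bin: [12, 2, None, None, None, None, None, None, None, None]
80 47 [-10. -65.  80.] [ 12. -51.  87.] front x max by y-bin: [11, 9, None, None, None, None, None, None, None, None]
90 43 [-17. -67.  91.] [ 16. -31.  99.] front x max by y-bin: [11, None, 16, None, None, None, None, None, None, None]
100 73 [-17. -68. 101.] [ 16. -24. 110.] front x max by y-bin: [11, None, 16, 15, None, None, None, None, None, None]
110 90 [-18. -69. 110.] [ 17.  10. 120.] front x max by y-bin: [11, None, 9, 17, None, 18, None, None, None, None]
120 136 [-19. -69. 121.] [ 18. -13. 130.] front x max by y-bin: [11, 6, 9, 18, 17, None, None, None, None, None]
130 101 [-10. -66. 130.] [ 11. -35. 139.] front x max by y-bin: [11, 3, 9, None, None, None, None, None, None, None]
140 50 [-13. -39. 140.] [ 11. -31. 150.] front x max by y-bin: [None, None, 11, None, None, None, None, None, None, None]
150 133 [-33. -38. 150.] [ 33. -12. 159.] front x max by y-bin: [None, None, 20, 33, 35, None, None, None, None, None]
160 150 [-33. -38. 160.] [ 33. -12. 170.] front x max by y-bin: [None, None, 19, 33, 36, None, None, None, None, None]
170 156 [-34. -38. 170.] [ 35. -11. 180.] front x max by y-bin: [None, None, 20, 33, 36, None, None, None, None, None]
```

View pics/k.png

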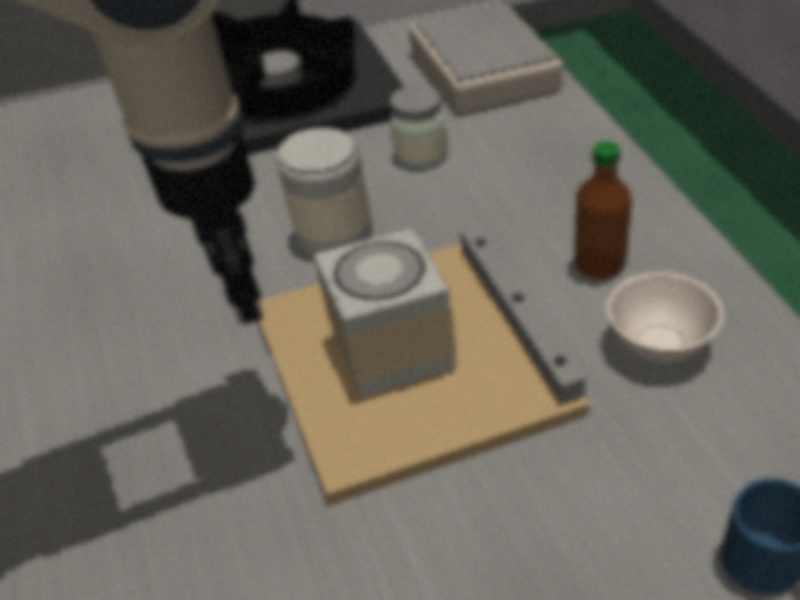

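The tin stands lid up on the board (picture px 385,310), clear of everything. The gripper's inner links stick out about 6 mm further than the fingers at tin-top height. I'll push low with both fingers, slowly, stop just short of the bar and check.

>>> {"op": "play_rows", "data": {
  "steps": [
    {"delta_pos":[0,0,4],"yaw":0,"jaw":75},
    {"delta_pos":[0,0,8],"yaw":0,"jaw":75},
    {"delta_pos":[0,0,11],"yaw":0,"jaw":75},
    {"delta_pos":[0,0,12.2],"yaw":0,"jaw":75},
    {"delta_pos":[2,0,12.2],"yaw":0,"jaw":75},
    {"delta_pos":[4,0,12.2],"yaw":0,"jaw":75},
    {"delta_pos":[5,0,12.2],"yaw":0,"jaw":75},
    {"delta_pos":[5.3,0,12.2],"yaw":0,"jaw":75}
  ]
}}

```text
clock: 14.75
eef_pos: [463.2, 26.0, 6.5]
tcp_rot: [-3.142, -0.001, 0.001]
contact_force: [-0.2, 0.3, -0.3]
opening: 0.75
grasp_force: 0.0
```

>>> {"op": "play_rows", "data": {
  "steps": [
    {"delta_pos":[0.5,0,0],"yaw":0,"jaw":75},
    {"delta_pos":[1.0,0,0],"yaw":0,"jaw":75},
    {"delta_pos":[1.5,0,0],"yaw":0,"jaw":75},
    {"delta_pos":[2.0,0,0],"yaw":0,"jaw":75},
    {"delta_pos":[2.5,0,0],"yaw":0,"jaw":75},
    {"delta_pos":[3.0,0,0],"yaw":0,"jaw":75},
    {"delta_pos":[3.5,0,0],"yaw":0,"jaw":75},
    {"delta_pos":[4.0,0,0],"yaw":0,"jaw":75}
  ]
}}

```text
clock: 15.55
eef_pos: [502.5, 26.0, 6.5]
tcp_rot: [-3.142, 0.0, 0.001]
contact_force: [-2.0, 0.3, -1.1]
opening: 0.749
grasp_force: 0.4
```

```bash
python3 t.py l.png
```

```text
top 0.91 z 148.29973136699402 ((581.234375, 27.457658767700195), (79.26012420654297, 100.55007934570312), 2.9662461280822754) [543.2 -19.6 136.8] [621.6  75.7 149.4]
side 0.93 z 145.15671189776577 ((572.7762451171875, 23.434688568115234), (105.01676177978516, 88.42619323730469), 82.2481460571289) [522.2 -25.8  29.5] [619.6  68.9 145.9]
[502.3  26.1   6.5] [-1.7 -0.4 -0.2] 15.75
```

View pics/l.png

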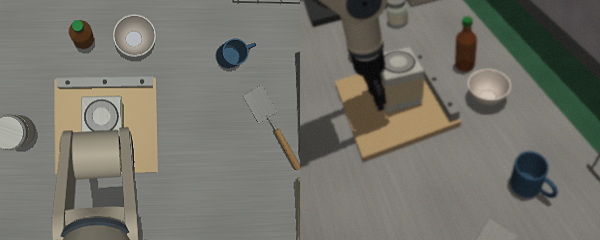

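The tin slides as expected (crop top 100,115), leaning slightly forward. I'll continue to just before the bar, then back off.

>>> {"op": "play_rows", "data": {
  "steps": [
    {"delta_pos":[0.5,0,0],"yaw":0,"jaw":75},
    {"delta_pos":[1.0,0,0],"yaw":0,"jaw":75},
    {"delta_pos":[1.5,0,0],"yaw":0,"jaw":75},
    {"delta_pos":[2.0,0,0],"yaw":0,"jaw":75},
    {"delta_pos":[2.5,0,0],"yaw":0,"jaw":75},
    {"delta_pos":[3.0,0,0],"yaw":0,"jaw":75},
    {"delta_pos":[3.4,0,0],"yaw":0,"jaw":75},
    {"delta_pos":[3.8,0,0],"yaw":0,"jaw":75}
  ]
}}

```text
clock: 16.55
eef_pos: [540.4, 26.1, 6.5]
tcp_rot: [-3.142, 0.0, 0.001]
contact_force: [-2.6, -1.3, 0.6]
opening: 0.752
grasp_force: 0.2
```

>>> {"op": "play_rows", "data": {
  "steps": [
    {"delta_pos":[-0.3,0,0],"yaw":0,"jaw":75},
    {"delta_pos":[-0.6,0,0],"yaw":0,"jaw":75},
    {"delta_pos":[-0.9,0,0],"yaw":0,"jaw":75},
    {"delta_pos":[-1.2,0,0],"yaw":0,"jaw":75},
    {"delta_pos":[-2,0,0],"yaw":0,"jaw":75},
    {"delta_pos":[-4,0,0],"yaw":0,"jaw":75},
    {"delta_pos":[-7,0,0],"yaw":0,"jaw":75},
    {"delta_pos":[-10,0,0],"yaw":0,"jaw":75}
  ]
}}

```text
clock: 17.35
eef_pos: [438.9, 26.0, 6.6]
tcp_rot: [-3.142, -0.001, 0.001]
contact_force: [-0.5, 0.0, -0.4]
opening: 0.752
grasp_force: 0.0
```

```bash
cat > u.py <<'E'
from h import *
np.set_printoptions(precision=1,suppress=True)
for cam in("top","side"):
    img,P=cloud(cam)
    for t in("tin","board"):
        L=vision.cut_out(cam,t)
        if not L: print(t,None);continue
        Q=P[L[0]["region"]];Q=Q[~np.isnan(Q[:,0])]
        q=Q[(Q[:,2]>130)&(Q[:,2]<150)] if t=="tin" else Q[(Q[:,2]>43)&(Q[:,2]<56)]
        print(cam,t,round(L[0]["conf"],2),cv2.minAreaRect(q[:,:2].astype(np.float32)),np.median(q[:,2]),np.percentile(q,1,axis=0),np.percentile(q,99,axis=0))
s=r.sense();print(s['eef_pos'],s['clock'])
save(img,'m%d.png'%(s['clock']*100))
E
python3 u.py
```

```text
tin None
top board 0.84 ((668.5554809570312, 22.3248291015625), (25.518287658691406, 258.7738952636719), 0.16568724811077118) 49.02195365105729 [ 656.3 -106.5   44.5] [681.2 149.7  53.7]
side tin 0.6 ((600.8394165039062, 24.89068603515625), (100.36054992675781, 102.8223648071289), 0.7677469849586487) 137.66035642881354 [551.4 -24.6 131.1] [648.5  72.4 140.8]
side board 0.94 ((665.9739379882812, -37.594032287597656), (29.840694427490234, 147.29055786132812), 0.3281044661998749) 47.41364514661058 [ 655.  -110.5   43.8] [680.2  28.8  49.9]
[441.6  26.1   6.9] 17.65
```

The tin stands flat, about 5 mm short of the bar. For the last bit I'll push with one finger at each edge, where no gripper link stands proud of the finger. Left edge first.

>>> {"op": "play_rows", "data": {
  "steps": [
    {"delta_pos":[0,-4,0],"yaw":0,"jaw":75},
    {"delta_pos":[0,-8,0],"yaw":0,"jaw":75},
    {"delta_pos":[0,-8.7,0],"yaw":0,"jaw":75},
    {"delta_pos":[1,-8.7,0],"yaw":0,"jaw":75},
    {"delta_pos":[4,-8.7,0],"yaw":0,"jaw":75},
    {"delta_pos":[7,-8.7,0],"yaw":0,"jaw":75},
    {"delta_pos":[8.5,-8.7,0],"yaw":0,"jaw":75},
    {"delta_pos":[9,-8.7,0],"yaw":0,"jaw":75}
  ]
}}

```text
clock: 18.45
eef_pos: [533.0, 111.9, 6.6]
tcp_rot: [-3.141, -0.002, -0.0]
contact_force: [0.4, 0.1, -0.1]
opening: 0.751
grasp_force: 0.0
```

>>> {"op": "play_rows", "data": {
  "steps": [
    {"delta_pos":[0.3,0,0],"yaw":0,"jaw":75},
    {"delta_pos":[0.6,0,0],"yaw":0,"jaw":75},
    {"delta_pos":[0.9,0,0],"yaw":0,"jaw":75},
    {"delta_pos":[1.2,0,0],"yaw":0,"jaw":75},
    {"delta_pos":[1.4,0,0],"yaw":0,"jaw":75},
    {"delta_pos":[1.6,0,0],"yaw":0,"jaw":75},
    {"delta_pos":[1.7,0,0],"yaw":0,"jaw":75},
    {"delta_pos":[1.7,0,0],"yaw":0,"jaw":75}
  ]
}}

```text
clock: 19.25
eef_pos: [542.7, 112.7, 5.5]
tcp_rot: [3.141, 0.007, 0.0]
contact_force: [-10.1, 2.1, 1.1]
opening: 0.752
grasp_force: 1.2
```

```bash
python3 u.py|grep -v board; python3 -c "
from rig import r;print(r.sense()['contact_force'])"
```

```text
tin None
side tin 0.92 ((609.8340454101562, 22.570449829101562), (100.73653411865234, 99.4784164428711), 89.20508575439453) 141.19892306916495 [560.4 -26.5 130.9] [657.3  71.2 145.4]
[542.6 112.8   5.5] 19.55
[-10.06567539   1.96309866   2.07123061]
```

>>> {"op": "play_rows", "data": {
  "steps": [
    {"delta_pos":[-0.5,0,0],"yaw":0,"jaw":75},
    {"delta_pos":[-1,0,0],"yaw":0,"jaw":75},
    {"delta_pos":[-1.5,0,0],"yaw":0,"jaw":75},
    {"delta_pos":[-2,0,0],"yaw":0,"jaw":75},
    {"delta_pos":[-4,0,0],"yaw":0,"jaw":75},
    {"delta_pos":[-7,0,0],"yaw":0,"jaw":75},
    {"delta_pos":[-10,0,0],"yaw":0,"jaw":75},
    {"delta_pos":[-10.5,0,0],"yaw":0,"jaw":75}
  ]
}}

```text
clock: 20.35
eef_pos: [437.8, 112.4, 6.2]
tcp_rot: [3.141, 0.004, 0.001]
contact_force: [0.3, 0.2, 0.9]
opening: 0.753
grasp_force: 0.0
```

```bash
python3 u.py|grep -v board
```

```text
return _methods._mean(a, axis=axis, dtype=dtype,
  ret = ret.dtype.type(ret / rcount)
Traceback (most recent call last):
  File "u.py", line 10, in <module>
    print(cam,t,round(L[0]["conf"],2),cv2.minAreaRect(q[:,:2].astype(np.float32)),np.median(q[:,2]),np.percentile(q,1,axis=0),np.percentile(q,99,axis=0))
                                                                                                    ~~~~~~~~~~~~~^^^^^^^^^^^^
IndexError: index -1 is out of bounds for axis 0 with size 0
```

>>> {"op": "play_rows", "data": {
  "steps": [
    {"delta_pos":[0,4.5,0],"yaw":-0.1,"jaw":75},
    {"delta_pos":[0,9,0],"yaw":-0.2,"jaw":75},
    {"delta_pos":[0,13.5,0],"yaw":-0.2,"jaw":75},
    {"delta_pos":[0,17.6,0.2],"yaw":-0.2,"jaw":75},
    {"delta_pos":[2,17.6,0.4],"yaw":-0.2,"jaw":75},
    {"delta_pos":[6,17.6,0.4],"yaw":-0.2,"jaw":75},
    {"delta_pos":[9,17.6,0.4],"yaw":-0.2,"jaw":75},
    {"delta_pos":[10,17.6,0.4],"yaw":-0.2,"jaw":75}
  ]
}}

```text
clock: 21.3
eef_pos: [547.6, -63.9, 3.1]
tcp_rot: [3.14, -0.005, 0.2]
contact_force: [-0.6, 0.1, 0.2]
opening: 0.75
grasp_force: 0.0
```

>>> {"op": "play_rows", "data": {
  "steps": [
    {"delta_pos":[0.2,0.04,0],"yaw":0,"jaw":75},
    {"delta_pos":[0.4,0.08,0],"yaw":0,"jaw":75},
    {"delta_pos":[0.6,0.12,0],"yaw":0,"jaw":75},
    {"delta_pos":[0.8,0.16,0],"yaw":0,"jaw":75},
    {"delta_pos":[1.0,0.2,0],"yaw":0,"jaw":75},
    {"delta_pos":[1.2,0.24,0],"yaw":0,"jaw":75},
    {"delta_pos":[1.3,0.26,0],"yaw":0,"jaw":75},
    {"delta_pos":[1.3,0.26,0],"yaw":0,"jaw":75}
  ]
}}

```text
clock: 22.1
eef_pos: [549.1, -63.1, 1.0]
tcp_rot: [-3.139, 0.011, 0.203]
contact_force: [-14.7, -5.5, 2.2]
opening: 0.746
grasp_force: 0.0
```

```bash
sed -i 's/^        print(cam,t/        if len(q)>50: print(cam,t/' u.py; python3 u.py
```

```text
top tin 0.68 ((608.00390625, 28.570419311523438), (96.25724792480469, 96.16870880126953), 89.32139587402344) 139.67180202234294 [560.2 -17.6 134.8] [655.7  73.7 143.8]
top board 0.64 ((668.6981201171875, 22.394447326660156), (25.406152725219727, 258.8475036621094), 0.09897906333208084) 49.01527033909997 [ 656.2 -106.4   44.2] [681.2 150.6  53. ]
side tin 0.64 ((643.895751953125, 15.900768280029297), (103.41505432128906, 44.67826461791992), 69.64767456054688) 137.50131960489352 [606.8 -25.9 130.8] [652.3  65.6 140.3]
side board 0.96 ((667.2528686523438, -53.1693229675293), (25.96368408203125, 116.25047302246094), 0.421685129404068) 47.25680307322307 [ 655.  -110.5   43.5] [679.1   0.7  51.1]
[549.  -63.1   1. ] 22.4
```

>>> {"op": "play_rows", "data": {
  "steps": [
    {"delta_pos":[-0.5,-0.1,0],"yaw":0,"jaw":75},
    {"delta_pos":[-1.5,-0.3,0],"yaw":0,"jaw":75},
    {"delta_pos":[-3.5,-0.7,0],"yaw":0,"jaw":75},
    {"delta_pos":[-7,-1.4,0],"yaw":0,"jaw":75},
    {"delta_pos":[-10.5,-2.1,0],"yaw":0,"jaw":75},
    {"delta_pos":[-11,-2.2,0],"yaw":0.1,"jaw":75},
    {"delta_pos":[-11,-2.2,0],"yaw":0.2,"jaw":75},
    {"delta_pos":[-11,-2.2,0],"yaw":0.2,"jaw":75}
  ]
}}

```text
clock: 23.2
eef_pos: [443.1, -63.2, 2.9]
tcp_rot: [3.142, -0.001, -0.001]
contact_force: [0.9, 0.6, -0.2]
opening: 0.747
grasp_force: 0.0
```

```bash
python3 u.py; python3 - <<'E'
import cv2,glob
from h import *
img,P=cloud("top"); 
L=vision.cut_out("top","tin")
Q=P[L[0]["region"]]; q=Q[(Q[:,2]>134)]
print(cv2.minAreaRect(q[:,:2].astype(np.float32)))
save(cv2.resize(img[130:300,130:330],(700,595),interpolation=cv2.INTER_CUBIC),'n.png')
E
```

```text
top tin 0.87 ((606.6563110351562, 26.141498565673828), (101.1829833984375, 98.56887817382812), 89.33268737792969) 139.41412405344943 [557.4 -22.2 134.2] [655.4  73.9 143.9]
top board 0.73 ((668.731201171875, 22.289077758789062), (25.59502601623535, 258.6044616699219), 0.159250870347023) 48.99253827269615 [ 656.3 -106.3   44. ] [681.2 149.3  53.9]
side board 0.92 ((667.6393432617188, -47.66152572631836), (26.368160247802734, 127.88935852050781), 0.21631751954555511) 47.23572505026061 [ 655.2 -110.    43.8] [680.2  11.2  49.9]
[443.4 -63.2   2.5] 23.5
((606.637939453125, 26.007068634033203), (100.9201431274414, 98.45980834960938), 89.2933349609375)
```

View pics/n.png

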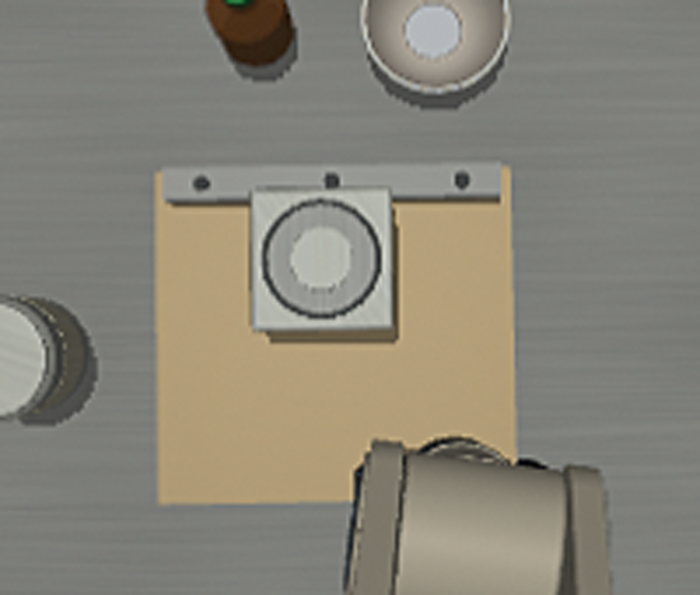

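The top view shows the tin against the bar, lid up (px 322,258). I'll give the left edge one low squaring push, mirrored.

>>> {"op": "play_rows", "data": {
  "steps": [
    {"delta_pos":[0,-4.5,0],"yaw":0.1,"jaw":75},
    {"delta_pos":[0,-9,0],"yaw":0.2,"jaw":75},
    {"delta_pos":[0,-13.5,0],"yaw":0.2,"jaw":75},
    {"delta_pos":[0,-17.9,0],"yaw":0.2,"jaw":75},
    {"delta_pos":[2,-17.9,0],"yaw":0.2,"jaw":75},
    {"delta_pos":[6,-17.9,0],"yaw":0.2,"jaw":75},
    {"delta_pos":[9,-17.9,0],"yaw":0.2,"jaw":75},
    {"delta_pos":[9.6,-17.9,0],"yaw":0.2,"jaw":75}
  ]
}}

```text
clock: 24.4
eef_pos: [543.2, 116.4, 2.9]
tcp_rot: [-3.14, -0.004, -0.199]
contact_force: [0.1, 0.3, 0.4]
opening: 0.751
grasp_force: 0.0
```

>>> {"op": "play_rows", "data": {
  "steps": [
    {"delta_pos":[0.3,-0.06,0],"yaw":0,"jaw":75},
    {"delta_pos":[0.6,-0.12,0],"yaw":0,"jaw":75},
    {"delta_pos":[0.8,-0.16,0],"yaw":0,"jaw":75},
    {"delta_pos":[1.0,-0.2,0],"yaw":0,"jaw":75},
    {"delta_pos":[1.2,-0.24,0],"yaw":0,"jaw":75},
    {"delta_pos":[1.4,-0.28,0],"yaw":0,"jaw":75},
    {"delta_pos":[1.5,-0.3,0],"yaw":0,"jaw":75},
    {"delta_pos":[1.5,-0.3,0],"yaw":0,"jaw":75}
  ]
}}

```text
clock: 25.2
eef_pos: [548.7, 115.7, 1.3]
tcp_rot: [3.139, 0.01, -0.201]
contact_force: [-14.9, 4.2, 4.3]
opening: 0.75
grasp_force: 0.0
```

>>> {"op": "play_rows", "data": {
  "steps": [
    {"delta_pos":[-0.5,0.1,0],"yaw":0,"jaw":75},
    {"delta_pos":[-1.5,0.3,0],"yaw":0,"jaw":75},
    {"delta_pos":[-3.5,0.7,0],"yaw":0,"jaw":75},
    {"delta_pos":[-7,1.4,0],"yaw":0,"jaw":75},
    {"delta_pos":[-10.5,2.1,0],"yaw":0,"jaw":75},
    {"delta_pos":[-13,2.6,-3],"yaw":0,"jaw":75},
    {"delta_pos":[-13.5,2.7,-7],"yaw":0,"jaw":75},
    {"delta_pos":[-13.5,2.7,-10],"yaw":0,"jaw":75}
  ]
}}

```text
clock: 26.0
eef_pos: [415.1, 115.9, 104.0]
tcp_rot: [3.142, -0.0, -0.199]
contact_force: [0.5, -0.2, 0.3]
opening: 0.755
grasp_force: 0.0
```

```bash
python3 u.py; python3 - <<'E'
from h import *
np.set_printoptions(precision=1,suppress=True)
img,P=cloud("top")
b=vision.cut_out("top","board")[0]["region"]; t=vision.cut_out("top","tin")[0]["region"]
# front line of bar vs far/near edges of the tin (fits over columns)
def edge(m,f,lo,hi):
    Q=P[m&(P[...,2]>lo)&(P[...,2]<hi)]; ys=[];xs=[]
    y0,y1=np.percentile(Q[:,1],[6,94])
    for a in np.arange(y0,y1,6):
        q=Q[(Q[:,1]>=a)&(Q[:,1]<a+6)]
        if len(q): ys.append(a+3);xs.append(f(q[:,0]))
    return np.polyfit(ys,xs,1), np.array(xs)
print("bar far",edge(b,np.max,44,54)[0],"tin near",edge(t,np.min,134,145)[0],"tin far",edge(t,np.max,134,145)[0])
for n in("canister","bowl","oil_bottle","salt_jar","cup","spatula"):
    L=vision.cut_out("top",n)
    if L: Q=P[L[0]["region"]]; print(n,np.nanmin(Q,0),np.nanmax(Q,0))
E
```

```text
top tin 0.65 ((606.5202026367188, 26.13333511352539), (99.57068634033203, 100.16010284423828), 0.14007996022701263) 139.42830051301706 [557.4 -22.3 134.2] [655.5  74.  143.7]
top board 0.85 ((668.7315673828125, 22.624794006347656), (25.423707962036133, 258.7693786621094), 0.07538370043039322) 49.066740145652375 [ 656.2 -106.4   44.5] [681.  150.7  53.7]
side tin 0.77 ((604.495361328125, 23.818708419799805), (99.03970336914062, 101.84980010986328), 0.4057520925998688) 137.70849853422578 [555.5 -26.  130.7] [652.6  71.9 140.8]
side board 0.77 ((644.4192504882812, -2.1357269287109375), (86.85236358642578, 222.4398651123047), 29.930662155151367) 47.306612565398154 [ 654.3 -110.6   43.5] [680.2  19.5  50.6]
[416.  115.8 101.8] 26.3
bar far [ -0.  679.7] tin near [  0.  557.1] tin far [ -0.  655.5]
canister [491.8 216.3  -4.8] [580.9 347.5 136.3]
bowl [ 737.2 -122.3   -6.5] [857.   -2.4  59. ]
oil_bottle [763.   52.9  -2.3] [822.4 125.1 173.6]
salt_jar [651.6 340.5  -2.1] [718.6 417.9  94.2]
cup [ 417.2 -122.2   -2.6] [686.1 162.5 138.9]
spatula [ 415.5 -536.3   -5.9] [ 657.  -372.    25.5]
```

The tin is square to the bar: its centre is at x 606.5, and flush would be 606.3. It stands lid up at z 140, wholly on the board, and the other things are where they were.

```bash
python3 -c "
from rig import r;print(r.sign_off())"
```

```text
the job is handed in; nothing more can be done
None
```

The tin was tipped twice over the board's edge and now stands lid up, wholly on the board and flat against the steel bar to within measuring error; the robot has let go, five of the six bystanders measured as unmoved, and although the cup's last reading was unusable, the arm never worked near it.

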